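Draw the unlock pattern on the tablet

TASK

Unlock the tablet by drawing its L-shaped pattern with your fingertips: touch the top left dot, slide straight down the left column to the bottom left dot, then along the bottom row to the bottom right dot, lightly and in one stroke without leaving the glass, and then lift off. Top is the raised far edge of the screen, and left is the left of someone sitting where the robot stands. Touch none of the other four dots, do not pick up or shove the tablet or its stand, and leave the stylus, mouse, mug and sticky notes alone.

Things in the scene. Friction and masses are not known exactly. Their poses are not given: they have to be found in the camera images.
- stand: folding aluminium tablet stand, loose, 1.4 kg with the tablet, on rubber feet; it carries the tablet tilted 15 degrees. Origin on the desk under the middle of the glass; x level, towards the top (far, higher) edge of the screen, y to the screen's left. Its two stops stand 2 mm proud of the glass along the bottom edge, 45 mm or more below the bottom row of dots
- tablet: black 13-inch tablet, landscape, on the stand's foam pad. Glass 281 (y) x 215 mm (x). Pressed, it sinks into the foam square to the glass, about 1 mm per 2.5 N, 6 mm at most, and comes back. Origin: middle of the glass surface, 62 mm above the desk; z square to the glass, x up the screen, y to its left. Dots: 3 x 3 grid, 60 mm pitch, centred; rows about 46, 62, 78 mm above the desk
- dot_top_left: one of the nine lock-screen dots, white, 13 mm across with a dull blue halo 21 mm across, flat on the glass: top row, left, number 1 of the L. It takes a touch within about 20 mm of its middle. Origin: middle of the dot on the glass surface; z is square to the glass, x up the screen, y to the left
- dot_top_centre: one of the nine lock-screen dots, white, 13 mm across with a dull blue halo 21 mm across, flat on the glass: top row, centre, not part of the L. It takes a touch within about 20 mm of its middle. Origin: middle of the dot on the glass surface; z is square to the glass, x up the screen, y to the left
- dot_top_right: one of the nine lock-screen dots, white, 13 mm across with a dull blue halo 21 mm across, flat on the glass: top row, right, not part of the L. It takes a touch within about 20 mm of its middle. Origin: middle of the dot on the glass surface; z is square to the glass, x up the screen, y to the left
- dot_mid_left: one of the nine lock-screen dots, white, 13 mm across with a dull blue halo 21 mm across, flat on the glass: middle row, left, number 2 of the L. It takes a touch within about 20 mm of its middle. Origin: middle of the dot on the glass surface; z is square to the glass, x up the screen, y to the left
- dot_mid_centre: one of the nine lock-screen dots, white, 13 mm across with a dull blue halo 21 mm across, flat on the glass: middle row, centre, not part of the L. It takes a touch within about 20 mm of its middle. Origin: middle of the dot on the glass surface; z is square to the glass, x up the screen, y to the left
- dot_mid_right: one of the nine lock-screen dots, white, 13 mm across with a dull blue halo 21 mm across, flat on the glass: middle row, right, not part of the L. It takes a touch within about 20 mm of its middle. Origin: middle of the dot on the glass surface; z is square to the glass, x up the screen, y to the left
- dot_low_left: one of the nine lock-screen dots, white, 13 mm across with a dull blue halo 21 mm across, flat on the glass: bottom row, left, number 3 of the L. It takes a touch within about 20 mm of its middle. Origin: middle of the dot on the glass surface; z is square to the glass, x up the screen, y to the left
- dot_low_centre: one of the nine lock-screen dots, white, 13 mm across with a dull blue halo 21 mm across, flat on the glass: bottom row, centre, number 4 of the L. It takes a touch within about 20 mm of its middle. Origin: middle of the dot on the glass surface; z is square to the glass, x up the screen, y to the left
- dot_low_right: one of the nine lock-screen dots, white, 13 mm across with a dull blue halo 21 mm across, flat on the glass: bottom row, right, number 5 of the L. It takes a touch within about 20 mm of its middle. Origin: middle of the dot on the glass surface; z is square to the glass, x up the screen, y to the left
- way_1 (a point): no visible mark: plain glass half way between the top left and middle left dots (30 mm from each). The point lies on the glass surface
- way_2 (a point): no visible mark: plain glass half way between the middle left and bottom left dots (30 mm from each). The point lies on the glass surface
- way_3 (a point): no visible mark: plain glass half way between the bottom left and bottom centre dots (30 mm from each). The point lies on the glass surface
- way_4 (a point): no visible mark: plain glass half way between the bottom centre and bottom right dots (30 mm from each). The point lies on the glass surface
- stylus: white stylus pen lying on the desk to the right of the tablet, 159 mm long (along its x), 9 mm thick; origin on the desk under its barrel
- mouse: grey and black computer mouse on the desk right of the stylus, 100 x 58 x 35 mm; origin on the desk under its middle
- mug: blue ceramic mug left of the tablet, 82 mm across, 95 mm high, handle towards its +y; origin on the desk under its middle
- notes: yellow block of sticky notes left of the tablet, 76 x 76 x 19 mm; origin on the desk under its middle

How it is judged (in metres and radians):
On the way, in this order (a step that is already met when the one before it is completed fails the run):
1. the fingertips touch the top left dot (contact force between the fingers and dot_top_left above 0.1 N and horizontal distance between the grasp point and dot_top_left below 0.017 m), for 0.02 s.
2. still on the glass half way down to the second dot (contact force between the fingers and tablet above 0.1 N and horizontal distance between the grasp point and way_1 below 0.013 m), for 0.02 s.
3. the fingertips touch the middle left dot (contact force between the fingers and dot_mid_left above 0.1 N and horizontal distance between the grasp point and dot_mid_left below 0.017 m), for 0.02 s.
4. still on the glass half way down to the corner (contact force between the fingers and tablet above 0.1 N and horizontal distance between the grasp point and way_2 below 0.013 m), for 0.02 s.
5. the fingertips touch the bottom left dot (contact force between the fingers and dot_low_left above 0.1 N and horizontal distance between the grasp point and dot_low_left below 0.017 m), for 0.02 s.
6. still on the glass half way along to the next dot (contact force between the fingers and tablet above 0.1 N and horizontal distance between the grasp point and way_3 below 0.013 m), for 0.02 s.
7. the fingertips touch the bottom centre dot (contact force between the fingers and dot_low_centre above 0.1 N and horizontal distance between the grasp point and dot_low_centre below 0.017 m), for 0.02 s.
8. still on the glass half way to the last dot (contact force between the fingers and tablet above 0.1 N and horizontal distance between the grasp point and way_4 below 0.013 m), for 0.02 s.
9. the fingertips touch the bottom right dot (contact force between the fingers and dot_low_right above 0.1 N and horizontal distance between the grasp point and dot_low_right below 0.017 m), for 0.02 s.
At the end, for the whole second after the job is handed in: The L has been drawn (all nine stages, in order), the fingers are off the glass, the tablet stand is at rest and flat on its feet within 20 mm of where it was, and the stylus, mouse, mug and notes are within 15 mm of where they were (distance of stand from where it was at the start of the episode below 0.02 m and height (world z) of stand below 0.004 m and angle between stand's own z axis and vertical below 0.05 rad and linear speed of stand below 0.01 m/s and distance of each of stylus, mouse, mug, notes from where it was at the start of the episode below 0.015 m); the robot touches nothing.
It fails at once if one of the four dots outside the L is touched (contact force between the fingers and dot_top_centre above 0.1 N or contact force between the fingers and dot_top_right above 0.1 N or contact force between the fingers and dot_mid_centre above 0.1 N or contact force between the fingers and dot_mid_right above 0.1 N).
It fails at once if the fingers press on the tablet or its stand with more than 25 N (contact force between the fingers and stand above 25 N).
It fails at once if the tablet and its stand are lifted or tipped (height (world z) of stand above 0.008 m or angle between stand's own z axis and vertical above 0.08 rad).
It fails at once if the tablet and its stand are shoved more than 20 mm (distance of stand from where it was at the start of the episode above 0.02 m).
It fails at once if the stylus, mouse, mug or notes are moved or picked up (distance of any of stylus, mouse, mug, notes from where it was at the start of the episode above 0.015 m).
It also fails if it takes over 42 s, if anything falls off the work surface, if the arm or the gripper's body presses on something with over 40 N, if the wrist force passes 120 N, or if a joint passes its speed limit or range.

ROBOT

A 6-joint arm with a two-finger parallel gripper is mounted at the origin on the work surface. World frame = base frame: x ahead of the robot, y to its left, z up, the work surface at z = 0. Lengths are in mm, angles in rad, forces in N, time in s.
With the tool pointing down it reaches from about 275 to 1000 mm from the base axis. Payload 8.4 kg.
Tool frame: the origin (TCP) lies at the very end of the fingers, on their centre line; the grasp point (between the pads) lies 19 mm behind it (r.grasp_offset is the distance from the TCP to the grasp point, in mm); z points along the fingers, y is the line along which they close (so a half turn about z gives the same grasp; the last joint's range is limited). The gripper opens to 85 mm and grips with 20 to 120 N. Pads are 22 mm wide; open, the fingers measure 114 mm over their backs; the gripper's body (76 mm by 85 mm) begins 54 mm behind the grasp point. The pads swing forward as they close: fully open they stand 13 mm farther back than shut.
Start: joints at [-1.266, 0.353, 1.633, -0, 1.155, -0.002], TCP at [188.754, -595.818, 210.681] pointing down, gripper open.
Joint ranges: [-2.63, 2.63], [-0.92, 2.1], [0.06, 2.66], [-1.3, 4.44], [0, 2.69], [-3.02, 3.02]. Speed limits (rad/s): [2.22, 2.22, 2.79, 3.14, 3.14, 3.14].

INTERFACE

Orientations are given as a rotation vector (axis times angle).
In Python, from station import r gives the robot as it stands.
- The arm moves only by the shell command python3 -m jog 'ROWS' [FORCE]. ROWS is JSON, a list of rows, each an object with "gripper": the closure, from 0 (fully open) to 1 (shut); "travel": the shift along the tool's x, y, z as a fraction of full scale, a list of three; "rot": the turn, a rotation vector about the tool's x, y, z as a fraction of full scale, a list of three. In form: [{"gripper": gripper, "travel": [dx, dy, dz], "rot": [rx, ry, rz]}, ...]. A call has 1 to 5 rows; each row is the pose to reach, as a shift and turn from the pose commanded when the call began, along the tool's axes at that moment; what a row does not reach only later rows make up. Full scale, the value 1, is 200 mm for a shift and pi/2 rad for a turn. A row lasts 1/8 s, in which the tool goes at most 62.5 mm and 10.7 degrees, less where a joint would pass 70% of its speed; a pose out of reach is approached as far as the arm can. A call with a number of a shift or a turn outside -1 to 1 is refused whole. A call with a gripper value outside its range is refused whole. The fingers move at their own pace and stop on an object; FORCE is the grip in N (left out, the last holds). Time passes only in rows, so rows that repeat a pose let the fingers close. It gives the time, the measured TCP pose, the force, the opening and the grip force at its end, in the units of the state.
- r.get_state(): the state, without advancing time (a new reading comes with each control period).
- r.capture(name): name is "scene" or "top" or "wrist"; returns a dict with "frame" (400x640x3 uint8, red, green, blue), "camera_matrix" (3x3 intrinsics, pixels), "rvec" (rotation vector, rad) and "tvec" (3), from world to camera coordinates, as OpenCV has them; the wrist camera has in their place "hand_eye" (4x4, takes a point from camera to tool coordinates, whose origin is the TCP and whose axes are the flange's). Camera axes: x right, y down, z forward; pixel columns grow to the right and rows downward; lengths in mm; the calibration is good to about 2 mm. A picture is of the moment at which its call begins: read the wrist's pose just before it. There is no depth.
- r.finish_job(): hands the job in; it is judged then, once.
The state is a dict: "time": time; "qpos": joint angles; "joint_velocities": joint speeds; "tau": joint torques, N m; "eef_pos": TCP position; "orientation": TCP orientation; "wrist_force": force on the tool from outside, world axes, zero at the start; "torque": the same for the moment, N m; "grip_width": finger opening in mm; "finger_force": force on a finger pad.
Only numpy, scipy, OpenCV 4.12 (cv2) and the standard library are available. Lean on these libraries where they do the work, as an engineer would, in place of code of your own. Each camera call takes 0.05 s, during which the arm holds its last target. There are 200 camera calls.

## Working session

There is one attempt and no reset: what is moved stays moved. The work goes in short steps, Python scripts to look and compute and a shell command to move; the robot and the scene stay as the last step left them, time stands still between calls to the robot, and variables do not carry over. Pictures are saved under pics/ and viewed, at most 10 in all, crops included, and the job is handed in when it is done.

```bash
mkdir -p pics; ls; cat > a.py <<'E'
from station import r
import cv2,numpy as np
print({k:np.round(v,3).tolist() for k,v in r.get_state().items()}, r.grasp_offset)
for n in ("scene","top"):
    c=r.capture(n); cv2.imwrite(f"pics/{n}0.png",c["frame"][:,:,::-1]); np.savez(f"{n}0.npz",**c)
    R=cv2.Rodrigues(np.array(c["rvec"]))[0]; print(n,(-R.T@np.ravel(c["tvec"])).round(0),c["camera_matrix"])
E
python3 a.py
```

```text
pics
{'time': 0.0, 'qpos': [-1.266, 0.354, 1.634, -0.0, 1.155, -0.002], 'joint_velocities': [-0.002, 0.0, 0.0, -0.001, 0.001, 0.001], 'tau': [-0.001, -60.526, -34.207, -0.0, 0.009, -0.0], 'eef_pos': [188.574, -595.342, 209.958], 'orientation': [-3.103, -0.48, 0.0], 'wrist_force': [0.318, -0.049, -0.023], 'torque': [-0.002, -0.036, -0.006], 'finger_force': 0.0, 'grip_width': 85.398} 18.700000000000003
scene [1051.  -89.  891.] [[459.85301857   0.         317.89236635]
 [  0.         459.85301857 202.81825713]
 [  0.           0.           1.        ]]
top [474.  11. 919.] [[362.01400021   0.         317.14064608]
 [  0.         362.01400021 199.90508106]
 [  0.           0.           1.        ]]
```

View pics/top0.png

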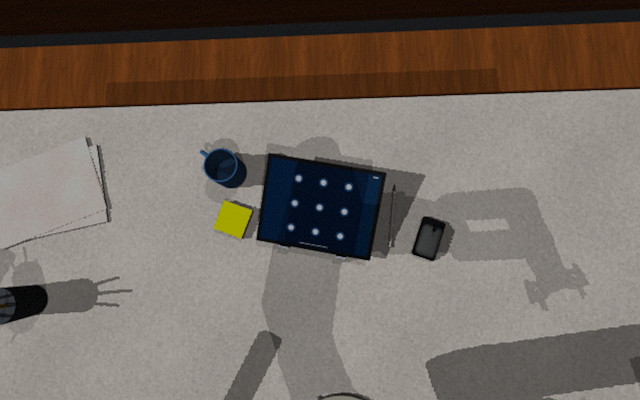

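View pics/scene0.png

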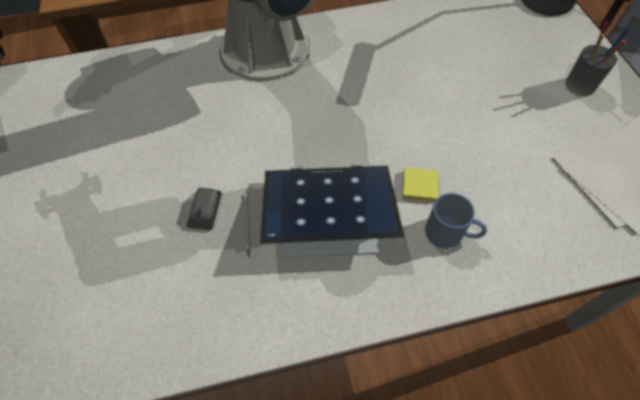

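The top view shows the 3x3 dots from (298,178) top left to (340,236) bottom right. In the scene view they are mirrored, with top left at about (360,219). The mug and notes lie left of the tablet, the stylus and mouse right. Next I triangulate the dots.

```bash
cat > b.py <<'E'
import cv2,numpy as np
def load(n):
    c=dict(np.load(f"{n}0.npz"));f=c["frame"];R=cv2.Rodrigues(c["rvec"])[0]
    P=c["camera_matrix"]@np.c_[R,np.ravel(c["tvec"])]
    g=f.min(2).astype(float)
    dark=(f[:,:,0]<60).astype(np.uint8)   # tablet
    box=(255,320,150,265) if n=="top" else (260,400,165,245)
    box=(255,385,152,260) if n=="top" else (280,380,170,232)
    m=np.zeros_like(dark);m[box[2]:box[3],box[0]:box[1]]=1
    k,l,s,ce=cv2.connectedComponentsWithStats(((g>80)*m).astype(np.uint8))
    out=[]
    for i in range(1,k):
        w,h=s[i,2],s[i,3]
        if max(w,h)<=11 and s[i,4]>=6:
            x,y=ce[i].round().astype(int);p=np.s_[y-5:y+6,x-5:x+6];wt=np.clip(g[p]-60,0,None)
            Y,X=np.mgrid[y-5:y+6,x-5:x+6];out.append([(X*wt).sum()/wt.sum(),(Y*wt).sum()/wt.sum()])
    return P,np.array(out)
Pt,dt=load("top");Ps,ds=load("scene");print(len(dt),len(ds))
def grid(d,flip):
    d=d[np.argsort(d[:,1])] 
    rows=[q[np.argsort(q[:,0])] for q in (d[:3],d[3:6],d[6:])]
    g=np.array(rows); return g[::-1,::-1] if flip else g
gt=grid(dt,0);gs=grid(ds,1)
X=cv2.triangulatePoints(Pt,Ps,gt.reshape(-1,2).T,gs.reshape(-1,2).T);X=(X[:3]/X[3]).T
print(X.round(1))
# top camera rays at known heights
def ray(P,uv,z):
    A=P[:,[0,1]];b=P[:,2]*z+P[:,3];H=np.c_[A,b];q=np.linalg.solve(H,np.r_[uv,1]);return np.r_[q[:2]/q[2],z]
for nm,P,g in(("top",Pt,gt),("scene",Ps,gs)):
    Z=np.array([ray(P,g[i,j],[77.5,62,46.5][i]) for i in range(3) for j in range(3)])
    yaw=np.arctan2(*( (Z[0]+Z[1]+Z[2]-Z[6]-Z[7]-Z[8])[[1,0]]))
    print(nm,Z.round(1).tolist(),'ctr',Z.mean(0).round(1),'yaw',yaw)
    # Kabsch
    M=np.array([[60*(1-i)*np.cos(np.radians(15)),60*(1-j),60*(1-i)*np.sin(np.radians(15))] for i in range(3) for j in range(3)])
    S=M[:,:2].T@(Z-Z.mean(0))[:,:2];y=np.arctan2(S[0,1]-S[1,0],S[0,0]+S[1,1]);Rz=cv2.Rodrigues(np.array([0,0,y]))[0]
    fit=M@Rz.T+Z.mean(0);print('yaw',y,'res',np.abs(fit-Z).max(0))
E
python3 b.py
```

```text
10 10Traceback (most recent call last):
  File "b.py", line 23, in <module>
    gt=grid(dt,0);gs=grid(ds,1)
  File "b.py", line 22, in grid
    g=np.array(rows); return g[::-1,::-1] if flip else g
ValueError: setting an array element with a sequence. The requested array has an inhomogeneous shape after 1 dimensions. The detected shape was (3,) + inhomogeneous part.
```

```bash
sed -i 's/(255,385,152,260)/(275,362,160,246)/; s/(280,380,170,232)/(285,375,175,228)/' b.py; python3 b.py
```

```text
10 9Traceback (most recent call last):
  File "b.py", line 23, in <module>
    gt=grid(dt,0);gs=grid(ds,1)
  File "b.py", line 22, in grid
    g=np.array(rows); return g[::-1,::-1] if flip else g
ValueError: setting an array element with a sequence. The requested array has an inhomogeneous shape after 1 dimensions. The detected shape was (3,) + inhomogeneous part.
```

```bash
sed -i 's/(275,362,160,246)/(275,362,160,241)/' b.py; python3 b.py
```

```text
9 9
[[634.2  88.1  82.8]
 [622.4  29.7  82.5]
 [610.7 -29.   82.4]
 [577.7  99.4  67.3]
 [566.   40.9  67.3]
 [554.3 -17.5  67.2]
 [521.2 110.7  52.1]
 [509.3  52.3  51.9]
 [497.6  -6.2  51.7]]
top [[635.1, 88.4, 77.5], [623.3, 29.6, 77.5], [611.5, -29.6, 77.5], [578.3, 99.8, 62.0], [566.5, 40.8, 62.0], [554.7, -18.0, 62.0], [521.4, 111.0, 46.5], [509.5, 52.3, 46.5], [497.7, -6.7, 46.5]] ctr [566.4  40.9  62. ] yaw -0.19731248841360974
yaw -0.19780025745146387 res [0.1592684  0.23076044 0.02914271]
scene [[631.5, 89.3, 77.5], [619.7, 30.5, 77.5], [608.1, -28.5, 77.5], [574.6, 100.7, 62.0], [562.9, 41.9, 62.0], [551.1, -16.9, 62.0], [517.7, 112.2, 46.5], [505.9, 53.4, 46.5], [494.2, -5.5, 46.5]] ctr [562.8  41.9  62. ] yaw -0.1985908418430966
yaw -0.19763027733363137 res [0.18010309 0.17557836 0.02914271]
```

```bash
cat > h.py <<'E'
from station import r
import numpy as np
from scipy.spatial.transform import Rotation as Ro
C=np.array([565.,41.2,62.5]);RG=Ro.from_euler('z',-0.1977)*Ro.from_euler('y',-np.radians(15))  # glass frame in world
RT=RG*Ro.from_euler('x',np.pi)  # tool: z into glass, x up the screen
def rel(g):  # target TCP in glass coords (mm up, left, off the glass) -> row fractions
    s=r.get_state();R0=Ro.from_rotvec(s["orientation"]);p=np.array(s["eef_pos"])
    t=C+RG.apply(g); G=p-R0.apply([0,0,r.grasp_offset])
    print("t",round(s["time"],2),"tcp",p.round(1),"F",np.round(s["wrist_force"],1),"Fn",(RG.inv().apply(s["wrist_force"])).round(1),"w",round(s["grip_width"],1))
    print(" tcp glass",RG.inv().apply(p-C).round(1),"grasp-dotTL horiz",((G-C-RG.apply([60,60,0]))[:2]).round(1))
    print(" target",t.round(1),"travel",(R0.inv().apply(t-p)/200).round(4),"rot",((R0.inv()*RT).as_rotvec()/(np.pi/2)).round(4))
E
python3 -c "from h import *;rel([62.5,60,100])"
```

```text
t 0.1 tcp [ 188.6 -595.4  210. ] F [ 0.2 -0.2  0.2] Fn [ 0.3 -0.1  0.1] w 85.6
 tcp glass [-197.5 -698.1  205.7] grasp-dotTL horiz [-445.  -684.1]
 target [610.6  93.3 175.3] travel [ 3.0512 -2.6451  0.1772] rot [-0.0428  0.1633  0.3192]
```

```bash
python3 -m jog '[{"gripper":1,"travel":[0.3,-0.26,0],"rot":[0,0,0]},{"gripper":1,"travel":[0.5,-0.43,0],"rot":[0,0,0]},{"gripper":1,"travel":[0.7,-0.6,0],"rot":[0,0,0]},{"gripper":1,"travel":[0.9,-0.78,0],"rot":[0,0,0]},{"gripper":1,"travel":[1,-0.867,0],"rot":[0,0,0]}]'; python3 -m jog '[{"gripper":1,"travel":[0.3,-0.26,0],"rot":[0,0,0]},{"gripper":1,"travel":[0.5,-0.43,0],"rot":[0,0,0]},{"gripper":1,"travel":[0.7,-0.6,0],"rot":[0,0,0]},{"gripper":1,"travel":[0.9,-0.78,0],"rot":[0,0,0]},{"gripper":1,"travel":[1,-0.867,0],"rot":[0,0,0]}]';python3 -c "from h import *;rel([62.5,60,100])"
```

```text
time: 0.72
eef_pos: [327.8, -367.6, 210.5]
orientation: [-3.103, -0.482, 0.0]
wrist_force: [-0.4, -0.3, -0.5]
grip_width: 0.1
finger_force: 0.0
time: 1.35
eef_pos: [466.2, -142.0, 210.5]
orientation: [-3.104, -0.483, 0.0]
wrist_force: [-0.2, -0.3, 0.0]
grip_width: -0.5
finger_force: 0.0
t 1.35 tcp [ 466.2 -142.   210.5] F [-0.2 -0.3  0. ] Fn [-0.1 -0.4  0.1] w -0.5
 tcp glass [ -20.5 -199.1  158.7] grasp-dotTL horiz [-167.5 -230.7]
 target [610.6  93.3 175.3] travel [ 1.0458 -0.901   0.1765] rot [-0.0425  0.1632  0.3207]
```

```bash
python3 -m jog '[{"gripper":1,"travel":[0,0,0],"rot":[-0.0143,0.0544,0.1064]},{"gripper":1,"travel":[0,0,0],"rot":[-0.0285,0.1089,0.2128]},{"gripper":1,"travel":[0,0,0],"rot":[-0.0428,0.1633,0.3192]},{"gripper":1,"travel":[0,0,0],"rot":[-0.0428,0.1633,0.3192]},{"gripper":1,"travel":[0,0,0],"rot":[-0.0428,0.1633,0.3192]}]';python3 -c "from h import *;rel([62.5,60,100])"
```

```text
time: 1.98
eef_pos: [465.7, -144.5, 211.0]
orientation: [3.074, -0.299, 0.404]
wrist_force: [-0.3, 0.5, -0.0]
grip_width: 0.2
finger_force: 0.0
t 1.98 tcp [ 465.7 -144.5  211. ] F [-0.3  0.5 -0. ] Fn [-0.4  0.4  0.1] w 0.2
 tcp glass [ -20.3 -201.6  159.2] grasp-dotTL horiz [-172.6 -232.2]
 target [610.6  93.3 175.3] travel [ 0.4193 -1.3067  0.2948] rot [0.0006 0.0001 0.0025]
```

```bash
python3 -m jog '[{"gripper":1,"travel":[0.1,-0.25,0],"rot":[0,0,0]},{"gripper":1,"travel":[0.15,-0.5,0],"rot":[0,0,0]},{"gripper":1,"travel":[0.21,-0.75,0],"rot":[0,0,0]},{"gripper":1,"travel":[0.21,-0.8,0],"rot":[0,0,0]},{"gripper":1,"travel":[0.21,-0.8,0],"rot":[0,0,0]}]';python3 -m jog '[{"gripper":1,"travel":[0.1,-0.25,0.1],"rot":[0,0,0]},{"gripper":1,"travel":[0.209,-0.507,0.25],"rot":[0,0,0]},{"gripper":1,"travel":[0.209,-0.507,0.295],"rot":[0,0,0]},{"gripper":1,"travel":[0.209,-0.507,0.295],"rot":[0,0,0]}]';python3 -c "
from h import *;rel([62.5,60,0])
import cv2
for n in ('scene',):
    cv2.imwrite('pics/s1.png',cv2.resize(r.capture(n)['frame'][120:280,200:440,::-1],None,fx=3,fy=3))"
```

```text
time: 2.6
eef_pos: [536.7, 4.9, 221.0]
orientation: [3.073, -0.3, 0.403]
wrist_force: [0.4, -1.3, 0.4]
grip_width: -0.0
finger_force: 0.0
time: 3.1
eef_pos: [609.9, 91.4, 173.8]
orientation: [3.072, -0.304, 0.4]
wrist_force: [-0.7, 0.0, 0.8]
grip_width: -0.1
finger_force: 0.0
t 3.1 tcp [609.9  91.4 173.8] F [-0.7  0.   0.8] Fn [-0.4 -0.1  1. ] w -0.1
 tcp glass [61.8 58.  98.7] grasp-dotTL horiz [-28.4   3.7]
 target [636.   88.2  78.7] travel [ 0.0047 -0.0114  0.4933] rot [0.0019 0.0016 0.0004]
```

View pics/s1.png

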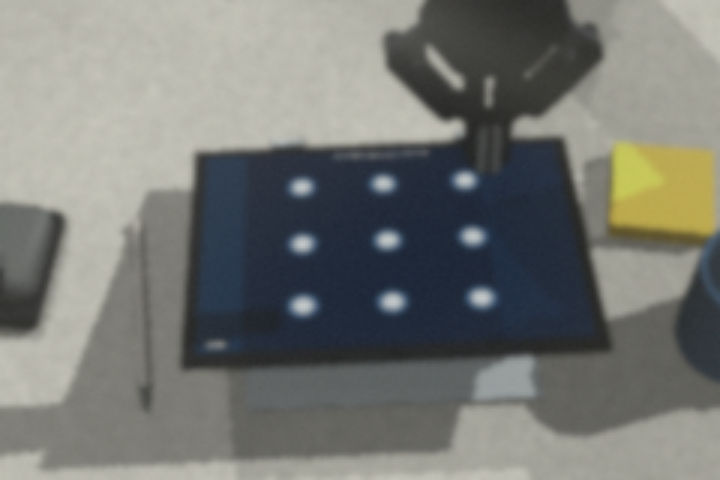

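The crop shows the shut fingertips at about (490,165), hovering in line with the left column. The tablet and the objects around it are undisturbed. I descend along the glass normal to about 9 mm above the glass.

```bash
python3 -m jog '[{"gripper":1,"travel":[0.004,-0.01,0.2],"rot":[0,0,0]},{"gripper":1,"travel":[0.004,-0.01,0.38],"rot":[0,0,0]},{"gripper":1,"travel":[0.004,-0.01,0.45],"rot":[0,0,0]},{"gripper":1,"travel":[0.004,-0.01,0.45],"rot":[0,0,0]},{"gripper":1,"travel":[0.004,-0.01,0.45],"rot":[0,0,0]}]';python3 -c "
from h import *;rel([62.5,60,0])
import cv2
c=r.capture('scene');cv2.imwrite('pics/s2.png',cv2.resize(c['frame'][120:280,200:440,::-1],None,fx=3,fy=3))"
```

```text
time: 3.78
eef_pos: [635.7, 89.9, 90.1]
orientation: [3.073, -0.305, 0.408]
wrist_force: [-0.3, -0.1, -0.0]
grip_width: 0.2
finger_force: 0.0
t 3.77 tcp [635.7  89.9  90.1] F [-0.3 -0.1 -0. ] Fn [-0.3 -0.1  0.1] w 0.2
 tcp glass [64.8 61.6 11.2] grasp-dotTL horiz [-2.7  2.2]
 target [636.   88.2  78.7] travel [-0.0117  0.0082  0.0558] rot [ 0.0003 -0.0015 -0.0002]
```

View pics/s2.png

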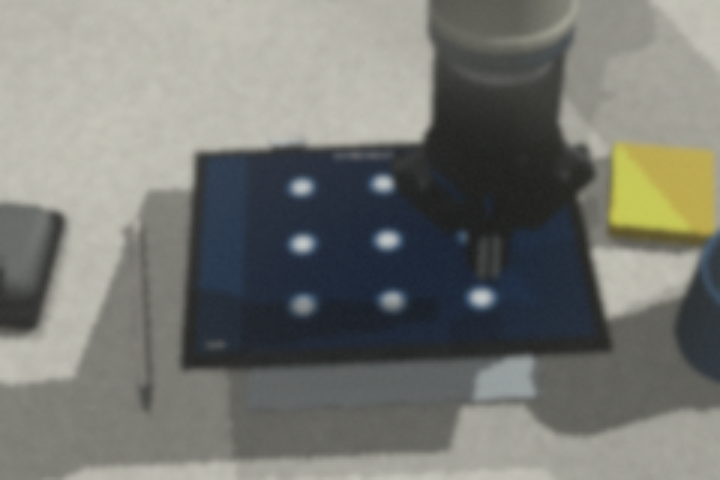

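The fingertips are at (488,275), just off the top left dot at (481,297). I descend in small steps, watching the force.

```bash
python3 -m jog '[{"gripper":1,"travel":[-0.008,0.006,0.01],"rot":[0,0,0]},{"gripper":1,"travel":[-0.008,0.006,0.02],"rot":[0,0,0]},{"gripper":1,"travel":[-0.008,0.006,0.025],"rot":[0,0,0]},{"gripper":1,"travel":[-0.008,0.006,0.025],"rot":[0,0,0]}]';python3 -c "
from h import *;rel([62.5,60,0])"
```

```text
time: 4.32
eef_pos: [634.5, 89.0, 83.1]
orientation: [3.073, -0.304, 0.405]
wrist_force: [-1.0, -0.1, -0.3]
grip_width: -0.4
finger_force: 0.0
t 4.33 tcp [634.5  89.   83.1] F [-1.  -0.1 -0.3] Fn [-1.  -0.3 -0.1] w -0.4
 tcp glass [62.1 60.5  4.7] grasp-dotTL horiz [-3.8  1.3]
 target [636.   88.2  78.7] travel [0.0019 0.0026 0.0233] rot [ 0.0007 -0.0003  0.0003]
```

```bash
for i in 1; do python3 -m jog '[{"gripper":1,"travel":[0,0,0.005],"rot":[0,0,0]},{"gripper":1,"travel":[0,0,0.01],"rot":[0,0,0]},{"gripper":1,"travel":[0,0,0.01],"rot":[0,0,0]}]' >/dev/null;python3 -c "
from h import *;rel([62.5,60,0])";done
```

```text
t 4.7 tcp [635.   88.8  81.1] F [-0.1  0.2  0.2] Fn [-0.   0.1  0.2] w 0.1
 tcp glass [62.1 60.5  2.6] grasp-dotTL horiz [-3.3  1.2]
 target [636.   88.2  78.7] travel [0.002  0.0024 0.0131] rot [ 0.0007 -0.0002  0.0002]
```

```bash
python3 -m jog '[{"gripper":1,"travel":[0,0,0.005],"rot":[0,0,0]},{"gripper":1,"travel":[0,0,0.01],"rot":[0,0,0]},{"gripper":1,"travel":[0,0,0.01],"rot":[0,0,0]}]' >/dev/null;python3 -c "
from h import *;rel([62.5,60,0])"
```

```text
t 5.08 tcp [635.5  88.7  79.2] F [ 0.2  0.7 -0.8] Fn [-0.1  0.8 -0.8] w 0.3
 tcp glass [62.1 60.5  0.7] grasp-dotTL horiz [-2.8  1.1]
 target [636.   88.2  78.7] travel [0.0019 0.0024 0.0034] rot [ 0.0007 -0.0003  0.0002]
```

```bash
python3 -m jog '[{"gripper":1,"travel":[0,0,0.005],"rot":[0,0,0]},{"gripper":1,"travel":[0,0,0.01],"rot":[0,0,0]},{"gripper":1,"travel":[0,0,0.01],"rot":[0,0,0]}]' >/dev/null;python3 -c "
from h import *;rel([62.5,60,0])"
```

```text
t 5.45 tcp [636.1  88.6  77.3] F [0.1 0.7 0.1] Fn [-0.1  0.7  0.1] w 0.1
 tcp glass [62.1 60.5 -1.3] grasp-dotTL horiz [-2.3  1. ]
 target [636.   88.2  78.7] travel [ 0.0019  0.0024 -0.0066] rot [ 0.0007 -0.0003  0.0002]
```

```bash
python3 -m jog '[{"gripper":1,"travel":[0,0,0.005],"rot":[0,0,0]},{"gripper":1,"travel":[0,0,0.01],"rot":[0,0,0]},{"gripper":1,"travel":[0,0,0.01],"rot":[0,0,0]}]' >/dev/null;python3 -c "
from h import *;rel([62.5,60,0])"
```

```text
t 5.83 tcp [636.6  88.5  75.4] F [-0.3  0.7 -0.5] Fn [-0.5  0.6 -0.4] w 0.1
 tcp glass [62.1 60.5 -3.3] grasp-dotTL horiz [-1.8  0.9]
 target [636.   88.2  78.7] travel [ 0.0019  0.0023 -0.0167] rot [ 0.0007 -0.0003  0.0002]
```

```bash
python3 -m jog '[{"gripper":1,"travel":[0,0,0.005],"rot":[0,0,0]},{"gripper":1,"travel":[0,0,0.01],"rot":[0,0,0]},{"gripper":1,"travel":[0,0,0.01],"rot":[0,0,0]}]' >/dev/null;python3 -c "
from h import *;rel([62.5,60,0])
for i in range(3): s=r.get_state();print(np.round(s['wrist_force'],2))
import cv2
c=r.capture('scene');cv2.imwrite('pics/s3.png',cv2.resize(c['frame'][170:250,310:410,::-1],None,fx=6,fy=6))"
```

```text
t 6.2 tcp [637.1  88.5  73.5] F [-0.5 -0.2  0.8] Fn [-0.2 -0.3  0.9] w 0.1
 tcp glass [62.1 60.5 -5.3] grasp-dotTL horiz [-1.3  0.8]
 target [636.   88.2  78.7] travel [ 0.0018  0.0025 -0.0266] rot [ 0.0007 -0.0003  0.0002]
[-0.52 -0.22  0.78]
[-0.52 -0.22  0.78]
[-0.52 -0.22  0.78]
```

View pics/s3.png

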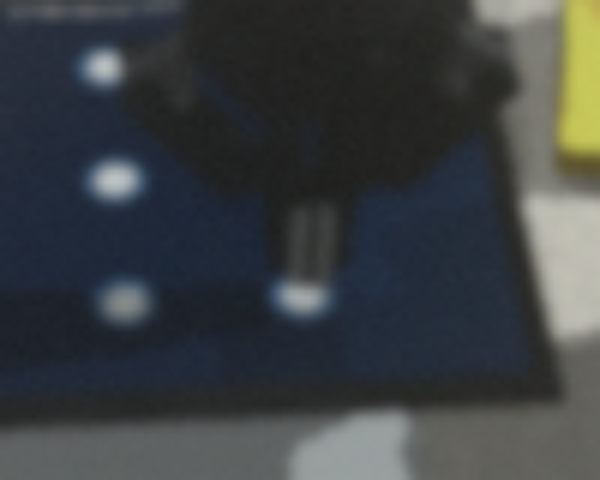

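The fingertips now cover the near half of the top left dot at (300,295). They are either almost on the glass or already on it. I keep stepping down.

```bash
python3 -m jog '[{"gripper":1,"travel":[0,0,0.005],"rot":[0,0,0]},{"gripper":1,"travel":[0,0,0.008],"rot":[0,0,0]},{"gripper":1,"travel":[0,0,0.008],"rot":[0,0,0]}]' >/dev/null;python3 -c "
from h import *;rel([62.5,60,0])"
```

```text
t 6.62 tcp [637.5  88.4  71.9] F [ 0.1 -0.7 -0.3] Fn [ 0.2 -0.7 -0.3] w -0.1
 tcp glass [62.2 60.5 -6.9] grasp-dotTL horiz [-0.9  0.7]
 target [636.   88.2  78.7] travel [ 0.0017  0.0025 -0.0344] rot [ 0.0007 -0.0003  0.0002]
```

```bash
python3 -c "
from h import *
import cv2
rel([62.5,60,0])
s=r.get_state()
for n in ('scene','top'):
    c=r.capture(n)
    pts=np.array([s['eef_pos'],[636,88.2,78.7],C+RG.apply([60,60,0])])
    print(n,cv2.projectPoints(pts,np.array(c['rvec']),np.array(c['tvec']),c['camera_matrix'],None)[0].reshape(-1,2).round(1).tolist())
    np.savez(n+'4.npz',**c)
    if n=='scene': a=cv2.resize(c['frame'][180:240,320:400,::-1],None,fx=5,fy=5)
    else: b=cv2.resize(c['frame'][150:210,260:340,::-1],None,fx=5,fy=5)
cv2.imwrite('pics/s4.png',np.hstack([a,b]))
print(np.round(r.get_state()['tau'],1))
"
```

```text
t 6.62 tcp [637.5  88.4  71.9] F [ 0.1 -0.7 -0.3] Fn [ 0.2 -0.7 -0.3] w -0.1
 tcp glass [62.2 60.5 -6.9] grasp-dotTL horiz [-0.9  0.7]
 target [636.   88.2  78.7] travel [ 0.0017  0.0025 -0.0344] rot [ 0.0007 -0.0003  0.0002]
scene [[360.2, 222.7], [360.2, 220.5], [360.0, 219.6]]
top [[298.4, 177.4], [298.2, 177.5], [298.0, 178.5]]
[ -0.  -58.7 -26.5  -0.4  -1.3   0. ]
```

View pics/s4.png

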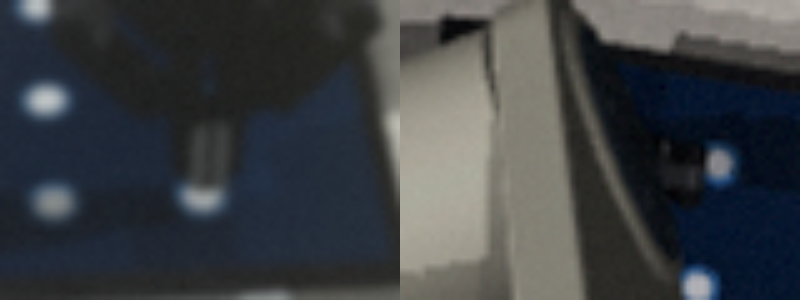

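The visible finger end, (361.6,217.6) in full-frame pixels, sits about 5 px short of where the TCP projects. It is also short of the dot at (360.4,219.6). That agrees with the zero force: the tips have not reached the glass yet. I continue down in small steps guided by the force.

```bash
python3 -m jog '[{"gripper":1,"travel":[0,0,0.005],"rot":[0,0,0]},{"gripper":1,"travel":[0,0,0.01],"rot":[0,0,0]},{"gripper":1,"travel":[0,0,0.01],"rot":[0,0,0]}]' >/dev/null;python3 -c "
from h import *;rel([62.5,60,0])
import cv2
c=r.capture('wrist');cv2.imwrite('pics/w5.png',c['frame'][:,:,::-1]);print(np.round(c['hand_eye'],2),c['camera_matrix'])"
```

```text
t 7.1 tcp [638.   88.2  69.9] F [-0.   1.3 -0.1] Fn [-0.3  1.2 -0. ] w -0.2
 tcp glass [62.1 60.4 -8.9] grasp-dotTL horiz [-0.4  0.6]
 target [636.   88.2  78.7] travel [ 0.0019  0.0023 -0.0447] rot [ 0.0007 -0.0003  0.0002]
[[   0.     -0.97   -0.26   66.31]
 [   1.      0.      0.      0.28]
 [  -0.     -0.26    0.97 -163.38]
 [   0.      0.      0.      1.  ]] [[326.18218955   0.         321.29328504]
 [  0.         326.18218955 199.0380259 ]
 [  0.           0.           1.        ]]
```

View pics/w5.png

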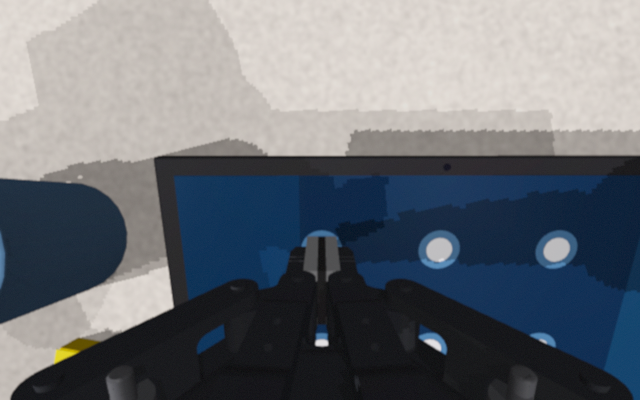

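The wrist view shows the fingertip end at (322,237) over the top left dot at (322,245), with top centre at (440,249) and top right at (557,249). The spacing of those dots gives the same glass plane as before, so the shut fingers simply end short of the nominal TCP. I continue down.

```bash
python3 -m jog '[{"gripper":1,"travel":[0,0,0.005],"rot":[0,0,0]},{"gripper":1,"travel":[0,0,0.01],"rot":[0,0,0]},{"gripper":1,"travel":[0,0,0.01],"rot":[0,0,0]}]' >/dev/null;python3 -c "
from h import *;rel([62.5,60,0])"
```

```text
t 7.53 tcp [638.5  88.2  68. ] F [0.3 0.  0.8] Fn [0.5 0.1 0.7] w 0.3
 tcp glass [ 62.1  60.5 -10.9] grasp-dotTL horiz [0.1 0.5]
 target [636.   88.2  78.7] travel [ 0.0019  0.0024 -0.0546] rot [ 0.0007 -0.0003  0.0002]
```

```bash
python3 -m jog '[{"gripper":1,"travel":[0,0,0.004],"rot":[0,0,0]},{"gripper":1,"travel":[0,0,0.008],"rot":[0,0,0]},{"gripper":1,"travel":[0,0,0.008],"rot":[0,0,0]}]' >/dev/null;python3 -c "
from h import *;rel([62.5,60,0])"
```

```text
t 7.9 tcp [638.9  88.   66.5] F [ 0.2 -1.  -0.2] Fn [ 0.3 -0.9 -0.3] w -0.6
 tcp glass [ 62.1  60.4 -12.5] grasp-dotTL horiz [0.5 0.4]
 target [636.   88.2  78.7] travel [ 0.0018  0.0023 -0.0625] rot [ 0.0007 -0.0003  0.0002]
```

```bash
python3 -m jog '[{"gripper":1,"travel":[0,0,0.005],"rot":[0,0,0]},{"gripper":1,"travel":[0,0,0.01],"rot":[0,0,0]},{"gripper":1,"travel":[0,0,0.01],"rot":[0,0,0]}]' |grep wrist;python3 -c "
from h import *;rel([62.5,60,0])"
```

```text
wrist_force: [-0.3, 0.4, 0.5]
t 8.28 tcp [639.4  88.   64.5] F [-0.3  0.4  0.5] Fn [-0.2  0.3  0.5] w 0.0
 tcp glass [ 62.1  60.5 -14.5] grasp-dotTL horiz [1.  0.3]
 target [636.   88.2  78.7] travel [ 0.0019  0.0024 -0.0727] rot [ 0.0007 -0.0003  0.0002]
```

```bash
python3 -m jog '[{"gripper":1,"travel":[0,0,0.004],"rot":[0,0,0]},{"gripper":1,"travel":[0,0,0.008],"rot":[0,0,0]},{"gripper":1,"travel":[0,0,0.008],"rot":[0,0,0]}]'|grep wrist;python3 -c "
from h import *;rel([62.5,60,0])
import cv2
c=r.capture('wrist');cv2.imwrite('pics/w6.png',cv2.resize(c['frame'][190:310,240:400,::-1],None,fx=4,fy=4))"
```

```text
wrist_force: [-0.2, -0.3, 0.4]
t 8.65 tcp [639.8  87.9  63. ] F [-0.2 -0.3  0.4] Fn [-0.1 -0.3  0.4] w -0.1
 tcp glass [ 62.2  60.5 -16.1] grasp-dotTL horiz [1.5 0.2]
 target [636.   88.2  78.7] travel [ 0.0017  0.0024 -0.0805] rot [ 0.0007 -0.0003  0.0002]
```

View pics/w6.png

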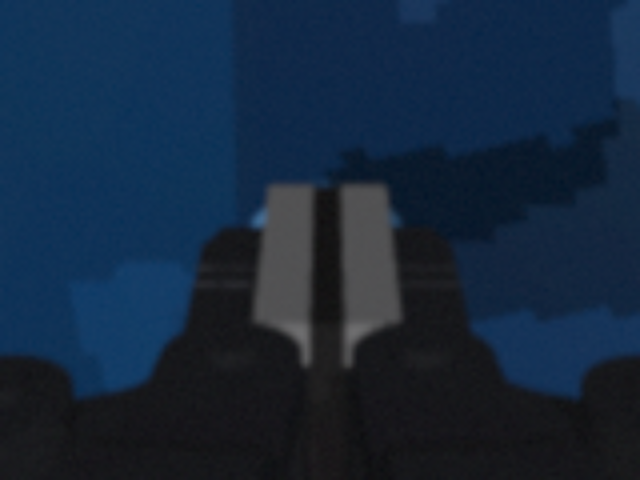

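The tip line sits at (322,236) with its shadow almost meeting it at (322,232), so the glass is only a few millimetres away. I continue down.

```bash
python3 -m jog '[{"gripper":1,"travel":[0,0,0.005],"rot":[0,0,0]},{"gripper":1,"travel":[0,0,0.01],"rot":[0,0,0]},{"gripper":1,"travel":[0,0,0.01],"rot":[0,0,0]}]' |grep wrist;python3 -c "
from h import *;rel([62.5,60,0])"
```

```text
wrist_force: [-0.5, 0.3, -0.1]
t 9.07 tcp [640.3  87.8  61.1] F [-0.5  0.3 -0.1] Fn [-0.6  0.2 -0. ] w 0.1
 tcp glass [ 62.1  60.4 -18.1] grasp-dotTL horiz [1.9 0.1]
 target [636.   88.2  78.7] travel [ 0.002   0.0023 -0.0907] rot [ 0.0007 -0.0003  0.0002]
```

```bash
python3 -m jog '[{"gripper":1,"travel":[0,0,0.004],"rot":[0,0,0]},{"gripper":1,"travel":[0,0,0.008],"rot":[0,0,0]},{"gripper":1,"travel":[0,0,0.008],"rot":[0,0,0]}]'|grep wrist;python3 -c "
from h import *;rel([62.5,60,0])"
```

```text
wrist_force: [0.0, -1.2, 0.1]
t 9.45 tcp [640.7  87.7  59.5] F [ 0.  -1.2  0.1] Fn [ 0.3 -1.2  0. ] w 0.4
 tcp glass [ 62.1  60.5 -19.7] grasp-dotTL horiz [2.4 0. ]
 target [636.   88.2  78.7] travel [ 0.0018  0.0024 -0.0986] rot [ 0.0007 -0.0003  0.0002]
```

```bash
python3 -m jog '[{"gripper":1,"travel":[0,0,0.005],"rot":[0,0,0]},{"gripper":1,"travel":[0,0,0.01],"rot":[0,0,0]},{"gripper":1,"travel":[0,0,0.01],"rot":[0,0,0]}]' |grep wrist;python3 -c "
from h import *;rel([62.5,60,0])"
```

```text
wrist_force: [-1.2, -0.0, 2.9]
t 9.82 tcp [641.3  87.6  57.8] F [-1.2 -0.   2.9] Fn [-0.4 -0.3  3.1] w -0.3
 tcp glass [ 62.3  60.5 -21.6] grasp-dotTL horiz [ 3.  -0.1]
 target [636.   88.2  78.7] travel [ 0.0012  0.0026 -0.1079] rot [ 0.0006 -0.0004  0.0002]
```

```bash
python3 -m jog '[{"gripper":1,"travel":[0,0,0.004],"rot":[0,0,0]},{"gripper":1,"travel":[0,0,0.008],"rot":[0,0,0]},{"gripper":1,"travel":[0,0,0.008],"rot":[0,0,0]}]'|grep wrist;python3 -c "
from h import *;rel([62.5,60,0])"
```

```text
wrist_force: [-3.6, 0.7, 6.8]
t 10.2 tcp [641.7  87.5  56.4] F [-3.6  0.7  6.8] Fn [-1.8  0.   7.5] w 0.0
 tcp glass [ 62.3  60.5 -23. ] grasp-dotTL horiz [ 3.4 -0.1]
 target [636.   88.2  78.7] travel [ 0.0011  0.0026 -0.1151] rot [ 0.0006 -0.0005  0.0002]
```

The fingers touched down on the top left dot, now at 7.5 N with about 3 mm of sink. Now I slide down the left column.

```bash
python3 -m jog '[{"gripper":1,"travel":[-0.03,0,0],"rot":[0,0,0]},{"gripper":1,"travel":[-0.07,0,0],"rot":[0,0,0]},{"gripper":1,"travel":[-0.11,0,0],"rot":[0,0,0]},{"gripper":1,"travel":[-0.15,0,0],"rot":[0,0,0]}]'|grep wrist;python3 -c "
from h import *;rel([62.5,60,0])"
```

```text
wrist_force: [2.1, -0.5, 5.7]
t 10.7 tcp [615.2  93.6  49.6] F [ 2.1 -0.5  5.7] Fn [ 3.6 -0.1  4.9] w -0.2
 tcp glass [ 34.2  61.2 -22.6] grasp-dotTL horiz [-23.3   5.9]
 target [636.   88.2  78.7] travel [ 0.1418  0.0061 -0.1122] rot [-0.0004 -0.0028  0.0002]
```

```bash
python3 -m jog '[{"gripper":1,"travel":[-0.04,0.002,0.001],"rot":[0,0,0]},{"gripper":1,"travel":[-0.08,0.003,0.002],"rot":[0,0,0]},{"gripper":1,"travel":[-0.12,0.003,0.002],"rot":[0,0,0]},{"gripper":1,"travel":[-0.15,0.003,0.003],"rot":[0,0,0]}]'|grep wrist;python3 -c "
from h import *;rel([62.5,60,0])"
```

```text
wrist_force: [2.2, -0.8, 7.1]
t 11.2 tcp [587.1  98.8  41.4] F [ 2.2 -0.8  7.1] Fn [ 4.  -0.3  6.2] w -0.1
 tcp glass [  4.5  60.8 -23.1] grasp-dotTL horiz [-51.4  11.1]
 target [636.   88.2  78.7] travel [ 0.2905  0.0042 -0.1139] rot [-0.0006 -0.0031  0.0002]
```

```bash
python3 -m jog '[{"gripper":1,"travel":[-0.04,0.002,0],"rot":[0,0,0]},{"gripper":1,"travel":[-0.08,0.002,0],"rot":[0,0,0]},{"gripper":1,"travel":[-0.12,0.002,0],"rot":[0,0,0]},{"gripper":1,"travel":[-0.15,0.002,0],"rot":[0,0,0]}]'|grep wrist;python3 -c "
from h import *;rel([62.5,60,0])"
```

```text
wrist_force: [2.6, -1.0, 7.1]
t 11.7 tcp [558.6 104.2  33.5] F [ 2.6 -1.   7.1] Fn [ 4.5 -0.5  6.2] w -0.3
 tcp glass [-25.5  60.6 -23.1] grasp-dotTL horiz [-79.8  16.5]
 target [636.   88.2  78.7] travel [ 0.4405  0.0028 -0.1136] rot [-0.0008 -0.0031  0.0002]
```

```bash
python3 -m jog '[{"gripper":1,"travel":[-0.04,0.001,0],"rot":[0,0,0]},{"gripper":1,"travel":[-0.08,0.002,0],"rot":[0,0,0]},{"gripper":1,"travel":[-0.12,0.002,0],"rot":[0,0,0]},{"gripper":1,"travel":[-0.16,0.002,0],"rot":[0,0,0]},{"gripper":1,"travel":[-0.16,0.002,0],"rot":[0,0,0]}]'|grep wrist;python3 -c "
from h import *;rel([-60,60,-23])"
```

```text
wrist_force: [-1.0, 2.8, 6.8]
t 12.32 tcp [527.2 110.   24.8] F [-1.   2.8  6.8] Fn [0.3 2.5 7. ] w -0.2
 tcp glass [-58.6  60.  -23.4] grasp-dotTL horiz [-111.2   22.3]
 target [525.8 110.2  24.8] travel [-0.0071  0.     -0.0018] rot [-0.0005 -0.002   0.0002]
```

```bash
python3 -m jog '[{"gripper":1,"travel":[-0.004,0.03,0],"rot":[0,0,0]},{"gripper":1,"travel":[-0.005,0.07,0],"rot":[0,0,0]},{"gripper":1,"travel":[-0.005,0.11,0],"rot":[0,0,0]},{"gripper":1,"travel":[-0.005,0.15,0],"rot":[0,0,0]}]'|grep wrist;python3 -c "
from h import *;rel([-60,-60,-23])"
```

```text
wrist_force: [-0.9, 3.6, 7.1]
t 12.82 tcp [520.7  80.6  24.5] F [-0.9  3.6  7.1] Fn [0.3 3.3 7.2] w 0.1
 tcp glass [-59.3  30.  -23.4] grasp-dotTL horiz [-117.8   -7.1]
 target [502.2  -7.4  24.8] travel [-0.0036  0.4498 -0.0026] rot [-0.0006 -0.0022  0.0002]
```

```bash
python3 -m jog '[{"gripper":1,"travel":[0,0.04,0],"rot":[0,0,0]},{"gripper":1,"travel":[0,0.08,0],"rot":[0,0,0]},{"gripper":1,"travel":[0,0.12,0],"rot":[0,0,0]},{"gripper":1,"travel":[0,0.15,0],"rot":[0,0,0]}]'|grep wrist;python3 -c "
from h import *;rel([-60,-60,-23])"
```

```text
wrist_force: [-0.2, 5.3, 7.1]
t 13.32 tcp [514.7  51.   24.5] F [-0.2  5.3  7.1] Fn [0.6 5.1 7.2] w 0.1
 tcp glass [-59.3  -0.3 -23.4] grasp-dotTL horiz [-123.7  -36.7]
 target [502.2  -7.4  24.8] travel [-0.0033  0.2986 -0.0023] rot [-0.0004 -0.0021  0.0001]
```

```bash
python3 -m jog '[{"gripper":1,"travel":[0,0.04,0],"rot":[0,0,0]},{"gripper":1,"travel":[0,0.08,0],"rot":[0,0,0]},{"gripper":1,"travel":[0,0.12,0],"rot":[0,0,0]},{"gripper":1,"travel":[0,0.15,0],"rot":[0,0,0]}]'|grep wrist;python3 -c "
from h import *;rel([-60,-60,-23])"
```

```text
wrist_force: [-1.0, 4.2, 6.0]
t 13.82 tcp [508.6  21.4  24.4] F [-1.   4.2  6. ] Fn [-0.2  3.9  6.3] w -0.2
 tcp glass [-59.5 -30.5 -23.5] grasp-dotTL horiz [-129.8  -66.3]
 target [502.2  -7.4  24.8] travel [-0.0025  0.1475 -0.0023] rot [-0.0001 -0.0019  0.0001]
```

```bash
python3 -m jog '[{"gripper":1,"travel":[0,0.04,0],"rot":[0,0,0]},{"gripper":1,"travel":[0,0.08,0],"rot":[0,0,0]},{"gripper":1,"travel":[0,0.12,0],"rot":[0,0,0]},{"gripper":1,"travel":[0,0.15,0],"rot":[0,0,0]},{"gripper":1,"travel":[0,0.15,0],"rot":[0,0,0]}]'|grep wrist;python3 -c "
from h import *;rel([-60,-60,-23])"
```

```text
wrist_force: [0.2, -1.5, 8.0]
t 14.45 tcp [502.5  -8.5  24.4] F [ 0.2 -1.5  8. ] Fn [ 2.5 -1.4  7.6] w -0.1
 tcp glass [-59.6 -61.  -23.4] grasp-dotTL horiz [-135.9  -96.2]
 target [502.2  -7.4  24.8] travel [-0.002  -0.0049 -0.0022] rot [ 0.0004 -0.0017 -0.    ]
```

The stroke has reached the bottom right dot without losing contact. Now I lift square off the glass.

```bash
python3 -m jog '[{"gripper":1,"travel":[0,0,-0.05],"rot":[0,0,0]},{"gripper":1,"travel":[0,0,-0.2],"rot":[0,0,0]},{"gripper":1,"travel":[0,0,-0.45],"rot":[0,0,0]},{"gripper":1,"travel":[0,0,-0.6],"rot":[0,0,0]},{"gripper":1,"travel":[0,0,-0.6],"rot":[0,0,0]}]'|grep wrist;python3 -m jog '[{"gripper":1,"travel":[0,0.2,0],"rot":[0,0,0]},{"gripper":1,"travel":[0,0.4,0],"rot":[0,0,0]},{"gripper":1,"travel":[0,0.6,0],"rot":[0,0,0]},{"gripper":1,"travel":[0,0.6,0],"rot":[0,0,0]},{"gripper":1,"travel":[0,0.6,0],"rot":[0,0,0]}]';python3 -c "
from station import r
import cv2,numpy as np
for n in ('scene','top'): c=r.capture(n);np.savez(n+'0.npz',**c);cv2.imwrite('pics/%s9.png'%n,c['frame'][:,:,::-1])"; python3 b.py
```

```text
wrist_force: [0.8, -0.4, 0.8]
time: 15.7
eef_pos: [447.0, -119.5, 139.1]
orientation: [3.074, -0.306, 0.403]
wrist_force: [-0.6, 0.3, 0.1]
grip_width: -0.2
finger_force: 0.0
9 9
[[634.2  88.1  82.7]
 [622.4  29.7  82.5]
 [610.7 -29.   82.4]
 [577.6  99.4  67.3]
 [566.   40.9  67.3]
 [554.3 -17.5  67.2]
 [521.2 110.7  52. ]
 [509.3  52.3  51.9]
 [497.4  -6.4  51.8]]
top [[635.1, 88.4, 77.5], [623.3, 29.7, 77.5], [611.5, -29.6, 77.5], [578.3, 99.8, 62.0], [566.5, 40.9, 62.0], [554.7, -18.0, 62.0], [521.4, 111.0, 46.5], [509.5, 52.4, 46.5], [497.5, -6.8, 46.5]] ctr [566.4  40.9  62. ] yaw -0.1971482584788406
yaw -0.19796492132680021 res [0.32911107 0.22873955 0.02914271]
scene [[631.5, 89.3, 77.5], [619.7, 30.5, 77.5], [608.1, -28.5, 77.5], [574.6, 100.7, 62.0], [562.9, 41.9, 62.0], [551.2, -16.9, 62.0], [517.7, 112.2, 46.5], [505.8, 53.4, 46.5], [493.9, -5.8, 46.5]] ctr [562.8  41.9  62. ] yaw -0.197713696101993
yaw -0.19758058217554808 res [0.3084548  0.17896499 0.02914271]
```

View pics/scene9.png

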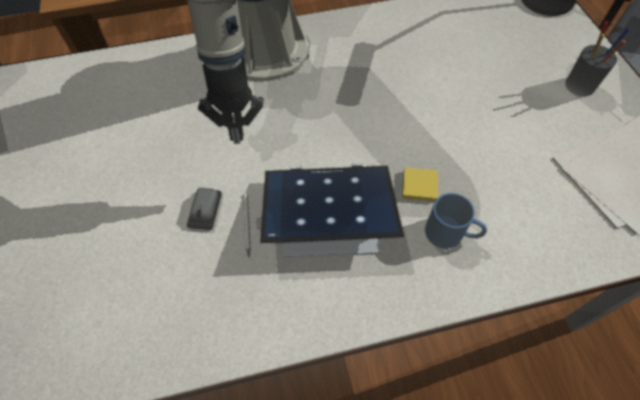

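The tablet has not moved: the dots repeat to within 0.3 mm. The stylus (248,225), mouse (204,208), mug (453,220) and notes (421,184) are where they were, and the arm is clear.

```bash
python3 -c "from station import r;print(r.finish_job())"
```

```text
the job is handed in; nothing more can be done
None
```

I drew the L in one stroke at 5–8 N from top left down to bottom left and across to bottom right, lifted off with nothing visibly moved, and handed the job in at about 16 s; no verdict was shown.

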